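Find the fullest screw tin

ROBOT

A 7-joint arm with a two-finger parallel gripper is mounted at the origin on a cart in front of the work surface, level with it; the furniture and walls round the work are solid. World frame = base frame: x ahead of the robot, y to its left, z up, the work surface at z = 0. Lengths are in m, angles in degrees, forces in N, time in s.
With the tool pointing down it reaches from about 0.425 to 0.875 m from the base axis. Payload 4.7 kg.
Tool frame: the origin (TCP) lies between the finger pads; the fingertips stand 8 mm ahead of it and the grasp point (between the pads) lies 11 mm behind it (env.tip_extent is the distance from the TCP to the fingertips, in m); z points along the fingers, y is the line along which they close (so a half turn about z gives the same grasp; the last joint's range is limited). The gripper opens to 87 mm and grips with 3 to 60 N. Pads are 19 mm wide; open, the fingers measure 117 mm over their backs; the gripper's body (75 mm by 190 mm) begins 51 mm behind the grasp point.
Start: joints at [0.808, 18.392, -4.016, 83.108, 1.295, 78.541, -3.26], TCP at [0.65, -0, 0.231] pointing down, gripper open.
Joint ranges: [-163.93, 163.93], [-17.29, 119.83], [-79.2, 71.16], [3.27, 140.29], [-89.18, 269.18], [5.43, 117.66], [-154.24, 154.24]. Speed limits (degrees/s): [147.25, 147.25, 180, 180, 180, 180, 180].

INTERFACE

Orientations are given as [roll, pitch, yaw] about the fixed x, y, z axes, in that order (R = Rz(yaw) Ry(pitch) Rx(roll)).
In Python, from cell import sensors, vision, workorder, env gives the robot as it stands.
- The arm moves only by the tool drive_tool, never from a script. Its argument "moves" is a list of rows, each an object of numbers: "x", "y", "z": the shift along the tool's x, y, z in mm; "rx", "ry", "rz": the turn, a rotation vector about the tool's x, y, z in rad; "fingers": the closure, from -1 (fully open) to 1 (shut). In form: [{"x": .., "y": .., "z": .., "rx": .., "ry": .., "rz": .., "fingers": ..}, ...]. A call has 1 to 20 rows; each row is the pose to reach, as a shift and turn from the pose commanded when the call began, along the tool's axes at that moment; what a row does not reach only later rows make up. A row lasts 1/8 s, in which the tool goes at most 62.5 mm and 10.7 degrees, less where a joint would pass 70% of its speed; a pose out of reach is approached as far as the arm can. A call with a gripper value outside its range is refused whole. The fingers move at their own pace and stop on an object; "force" is the grip in N (left out, the last holds). Time passes only in rows, so rows that repeat a pose let the fingers close. It gives the time, the measured TCP pose, the force, the opening and the grip force at its end, in the units of the state.
- sensors.get_obs(): the state, without advancing time (a new reading comes with each control period).
- vision.read_camera(name): name is "scene" or "side" or "wrist"; returns a dict with "image" (400x640x3 uint8, red, green, blue), "fx", "fy", "cx", "cy" (pixels), "R" (3x3) and "t" (3): a world point X has camera coordinates R X + t. Camera axes: x right, y down, z forward; pixel columns grow to the right and rows downward; lengths in m; the calibration is good to about 2 mm. A picture is of the moment at which its call begins. There is no depth.
- workorder.sign_off(): hands the job in; it is judged then, once.
The state is a dict: "time_s": time; "qpos": joint angles; "joint_velocities": joint speeds; "effort": joint torques, N m; "tool_pos": TCP position; "tool_rot": TCP orientation; "force": force on the tool from outside, world axes, zero at the start; "wrist_torque": the same for the moment, N m; "grip_width": finger opening in m; "grasp_force": force on a finger pad.
Only numpy, scipy, OpenCV 4.12 (cv2) and the standard library are available. Lean on these libraries where they do the work, as an engineer would, in place of code of your own. Each camera call takes 0.05 s, during which the arm holds its last target. There are 200 camera calls.

TASK

The three screw tins on the sliding table look alike, but one is much fuller than the others: heft them, put the two lighter ones away upright in wells of the wooden caddy, any two of its three, and finish holding up the heaviest one for the next job, upright and still in the gripper, its underside about 20 cm above the table (do not put it down again). The tins are thin sheet metal and their lids are only pressed on, so squeeze them with no more than 40 N, keep them upright and lower them into the wells without dropping them; leave the mug, tape measure and pencil where they are.

Things in the scene. Friction and masses are not known exactly. Their poses are not given: they have to be found in the camera images.
- tin_0: one of three closed screw tins that look alike: upright plain metal cylinder, 52 mm diameter, 88 mm high, lid on the top 22 mm; origin at the centre of its underside, z up. Weight unknown, 0.1 to 0.65 kg (the contents do not shift); the heaviest by 0.15 kg or more stands anywhere among the three. Dents when a finger presses with over 40 N; 25 N carries it.
- tin_1: one of three closed screw tins that look alike: upright plain metal cylinder, 52 mm diameter, 88 mm high, lid on the top 22 mm; origin at the centre of its underside, z up. Weight unknown, 0.1 to 0.65 kg (the contents do not shift); the heaviest by 0.15 kg or more stands anywhere among the three. Dents when a finger presses with over 40 N; 25 N carries it.
- tin_2: one of three closed screw tins that look alike: upright plain metal cylinder, 52 mm diameter, 88 mm high, lid on the top 22 mm; origin at the centre of its underside, z up. Weight unknown, 0.1 to 0.65 kg (the contents do not shift); the heaviest by 0.15 kg or more stands anywhere among the three. Dents when a finger presses with over 40 N; 25 N carries it.
- caddy: storage caddy on the sliding table, a low wooden block 84 x 304 x 33 mm (x, y, z) with a row of three round wells along its y axis, 90 mm apart, all empty at the start; it is heavy and stays put. Origin at the centre of its underside, z up; its yaw varies a little.
- well_0 (a point): centre of the floor of the first (-y end) well of the caddy, 9 mm above the table; z up. A round bore 61 mm wide, 24 mm deep, its chamfered rim 33 mm above the table. A tin goes in with 4.5 mm play all round and then stands with its origin at this point.
- well_1 (a point): centre of the floor of the middle well of the caddy, 9 mm above the table; z up. A round bore 61 mm wide, 24 mm deep, its chamfered rim 33 mm above the table. A tin goes in with 4.5 mm play all round and then stands with its origin at this point.
- well_2 (a point): centre of the floor of the last (+y end) well of the caddy, 9 mm above the table; z up. A round bore 61 mm wide, 24 mm deep, its chamfered rim 33 mm above the table. A tin goes in with 4.5 mm play all round and then stands with its origin at this point.
- tape: bystander: yellow tape measure, 43 x 90 x 62 mm, on the saw table behind the caddy, to the right; origin at the centre of its underside
- mug: bystander: dotted mug, 82 mm wide, 114 mm over its handle, 91 mm high, left of the caddy on the sliding table; origin at the centre of its underside
- pencil: bystander: green pencil, 8 x 120 mm, lying at the left end of the sliding table, nearer the robot than the mug; origin at the centre of its underside, long side along its y

How it is judged:
By the outcome, as a careful person would: the job done as asked, in the order asked, and still so for the second after the job is handed in, while the arm keeps its last pose, push and grip.
It also fails if it takes over 72 s, if anything falls off the work surface, if the arm or the gripper's body presses on something with over 40 N, if the wrist force passes 120 N, or if a joint passes its speed limit or range.

## Working session

There is one attempt and no reset: what is moved stays moved. The work goes in short steps, Python scripts to look and compute and a tool call to move; the robot and the scene stay as the last step left them, time stands still between calls to the robot, and variables do not carry over. Pictures are saved under pics/ and viewed, at most 10 in all, crops included, and the job is handed in when it is done.

Besides the shell and the picture viewer there is one more tool, called after ">>>" in YAML: its name, and indented under it one key for each argument. drive_tool: Moves the arm, as the interface text tells. Its arguments: {"type":"object","properties":{"moves":{"type":"array"},"force":{"type":"number"}},"required":["moves"]}

```bash
mkdir -p pics; cat > h.py <<'E'
import numpy as np, cv2
from cell import sensors, vision, workorder, env
def P(c): return np.array(c["fx"]),c["fy"],c["cx"],c["cy"],np.array(c["R"]),np.array(c["t"])
def ray(c,u,v):
    fx,fy,cx,cy,R,t=P(c); d=R.T@np.array([(u-cx)/fx,(v-cy)/fy,1]); return -R.T@t,d
def at_z(c,u,v,z):
    o,d=ray(c,u,v); return o+d*(z-o[2])/d[2]
def tri(obs):
    A=np.zeros((3,3));b=np.zeros(3)
    for c,u,v in obs:
        o,d=ray(c,u,v); d=d/np.linalg.norm(d); M=np.eye(3)-np.outer(d,d); A+=M;b+=M@o
    X=np.linalg.solve(A,b)
    return X
def proj(c,X):
    fx,fy,cx,cy,R,t=P(c); p=R@np.array(X)+t; return np.array([fx*p[0]/p[2]+cx,fy*p[1]/p[2]+cy])
E
python3 - <<'E'
from h import *
import pickle
cs={}
for n in ("scene","side","wrist"):
    c=vision.read_camera(n); cs[n]=c; cv2.imwrite(f"pics/{n}0.png",c["image"][...,::-1])
    print(n,np.round(-np.array(c["R"]).T@np.array(c["t"]),3),c["fx"])
pickle.dump(cs,open("c0.pkl","wb"))
o=sensors.get_obs(); print(o)
a=cv2.imread("pics/scene0.png");b=cv2.imread("pics/side0.png")
E
```

```text
scene [-0.036  0.473  0.685] 418.7605614077005
side [ 0.471 -0.801  0.782] 503.43047095660205
wrist [0.649 0.08  0.384] 310.4380581274782
{'time_s': 0.15, 'qpos': array([ 0.80772448, 18.43004184, -4.01833909, 83.15720062,  1.29315396,
       78.54101624, -3.25919998]), 'joint_velocities': array([-0.02466126, -0.09831271,  0.08370587, -0.17538409, -0.10819987,
        0.14492609,  0.06945677]), 'effort': array([ 2.16972071e-04, -4.91794288e+01, -4.04079035e-01, -3.12878716e+01,
       -6.39387709e-02,  4.04033612e-02,  9.90178205e-05]), 'tool_pos': array([ 6.49604152e-01, -2.87007529e-06,  2.29719176e-01]), 'tool_rot': array([-1.79916865e+02,  2.28289912e-03,  9.00047305e+01]), 'force': array([ 0.96659161, -0.57262907, -0.46116859]), 'wrist_torque': array([-0.04720934, -0.00536373,  0.03913689]), 'grasp_force': 0.0, 'grip_width': 0.08718881756184796}
```

View pics/scene0.png

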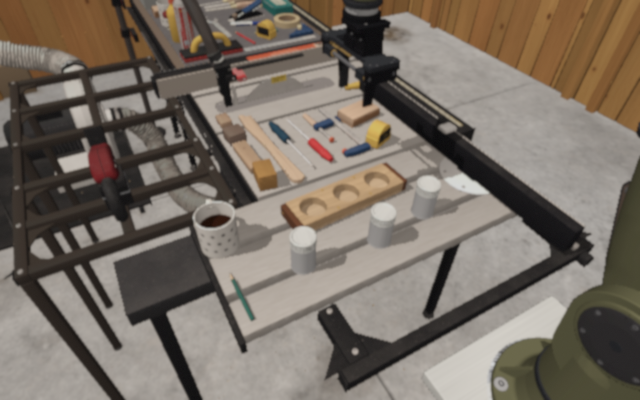

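View pics/side0.png

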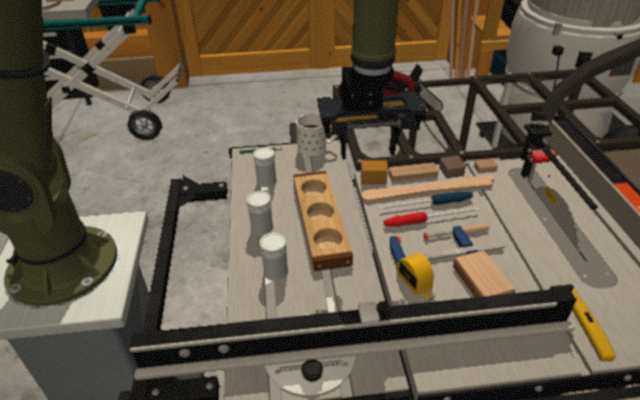

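View pics/wrist0.png

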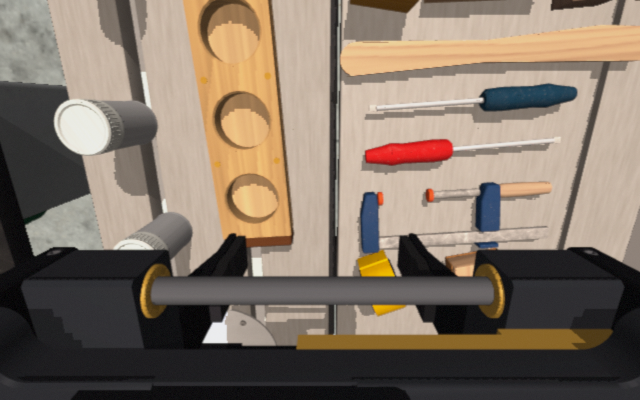

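The scene picture shows three tin lids at about (303,236), (383,212) and (428,184), with the caddy behind them and the mug at (216,230). In the side picture the lids are at (264,154), (259,200) and (273,241). The wrist picture shows wells at (231,30), (244,118) and (255,195), and one lid at (85,126). I'll enlarge both views.

```bash
python3 - <<'E'
from h import *
a=cv2.imread("pics/scene0.png")[160:280,270:450];b=cv2.imread("pics/side0.png")[140:290,235:365]
cv2.imwrite("pics/sc1.png",cv2.resize(a,None,fx=4.4,fy=4.4,interpolation=cv2.INTER_CUBIC))
cv2.imwrite("pics/sd1.png",cv2.resize(b,None,fx=4,fy=4,interpolation=cv2.INTER_CUBIC))
E
```

```text
(no output)
```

View pics/sc1.png

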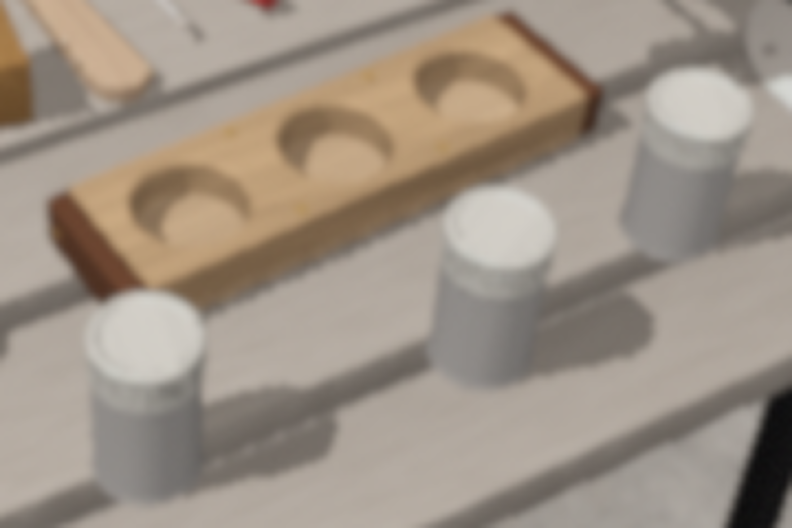

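View pics/sd1.png

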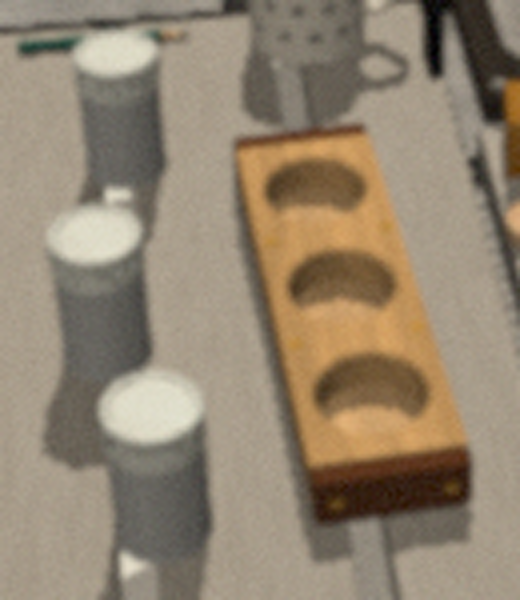

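The scene crop puts the lid centres at (146,338), (498,231) and (698,105), and the rims at (190,207), (335,148) and (470,90). In the side crop the lids are at (116,53), (95,236) and (151,409), and the rims at (316,186), (343,281) and (372,393).

```bash
python3 - <<'E'
from h import *
import pickle
cs=pickle.load(open("c0.pkl","rb")); S,D,W=cs["scene"],cs["side"],cs["wrist"]
f=lambda p:(270+(p[0]+.5)/4.4-.5,160+(p[1]+.5)/4.4-.5)
g=lambda p:(235+(p[0]+.5)/4-.5,140+(p[1]+.5)/4-.5)
L=[((146,338),(116,53)),((498,231),(95,236)),((698,105),(151,409))]
R=[((190,207),(316,186)),((335,148),(343,281)),((470,90),(372,393))]
wr=[(231,30),(244,118),(255,196)]
for n,Q in (("lid",L),("rim",R)):
    for i,(p,q) in enumerate(Q):
        X=tri([(S,*f(p)),(D,*g(q))]); z=.088 if n=="lid" else .033
        print(n,np.round(X,4),"err",np.round(proj(S,X)-f(p),1),np.round(proj(D,X)-g(q),1),"atz",np.round(at_z(S,*f(p),z)[:2],4),np.round(at_z(D,*g(q),z)[:2],4),np.round(at_z(W,*(wr[i] if n=="rim" else (85,126)),z)[:2],4))
E
```

```text
lid [0.4417 0.2355 0.0863] err [-0.4 -0.4] [-0.3  0.3] atz [0.4391 0.236 ] [0.4426 0.2341] [0.4273 0.0608]
lid [0.4251 0.0612 0.0849] err [-0.2 -0.2] [-0.2  0.2] atz [0.422  0.0632] [0.4258 0.058 ] [0.4273 0.0608]
lid [ 0.4503 -0.0784  0.0858] err [0. 0.] [ 0. -0.] atz [ 0.4485 -0.0764] [ 0.4503 -0.0808] [0.4273 0.0608]
rim [0.5544 0.1542 0.0324] err [-0.7 -0.7] [-0.7  0.6] atz [0.5511 0.1543] [0.5562 0.1556] [0.5557 0.1522]
rim [0.5598 0.0651 0.0314] err [-0.8 -0.9] [-0.9  0.8] atz [0.5549 0.066 ] [0.562 0.066] [0.5625 0.0658]
rim [ 0.5655 -0.0259  0.0302] err [-0.5 -0.5] [-0.6  0.5] atz [ 0.5608 -0.0238] [ 0.5666 -0.0273] [ 0.569  -0.0233]
```

>>> drive_tool:
  moves:
    - {"x": 12, "y": -45}
    - {"x": 24, "y": -90}
    - {"x": 37, "y": -135}
    - {"x": 49, "y": -180}
    - {"x": 55, "y": -205}
    - {"x": 61, "y": -224}
    - {"x": 61, "y": -224}
    - {"x": 61, "y": -224}

```text
invalid input at $.moves[0]: expected keys x, y, z, rx, ry, rz, fingers
```

```bash
cat > w.py <<'E'
from h import *
import sys
F=[];
for i in range(int(sys.argv[1])):
    c=vision.read_camera("wrist"); o=sensors.get_obs(); F.append(np.r_[o["force"],o["wrist_torque"]])
F=np.array(F); print("F",np.round(F.mean(0),3),"sd",np.round(F.std(0),2),"pos",np.round(o["tool_pos"],4),np.round(o["tool_rot"],2),"w",round(o["grip_width"],4),"g",round(o["grasp_force"],1),"t",round(o["time_s"],2))
if len(sys.argv)>2: 
    import pickle; cv2.imwrite(f"pics/{sys.argv[2]}.png",c["image"][...,::-1]); pickle.dump(c,open(sys.argv[2]+".pkl","wb"))
E
python3 w.py 8 w1
```

```text
F [0.021 0.143 0.276 0.01  0.021 0.002] sd [0.41 0.4  0.57 0.03 0.02 0.03] pos [ 0.65   -0.      0.2306] [180.   0.  90.] w 0.0871 g 0.0 t 0.55
```

View pics/w1.png

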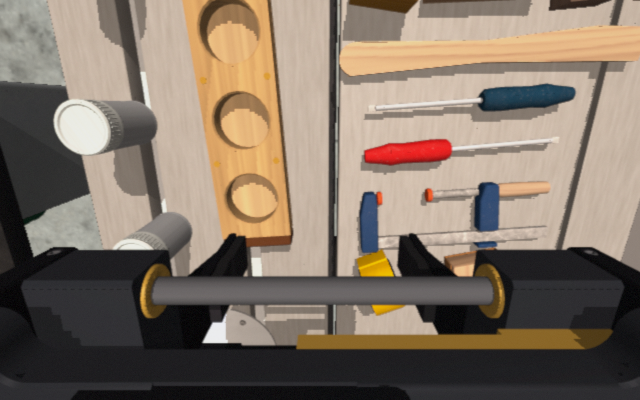

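The move was refused because every key has to be given, so this picture is unchanged: a lid at (85,126) and wells at (231,30), (244,118) and (255,195). I'll send it again with all keys.

>>> drive_tool:
  moves:
    - {"x": 12, "y": -45, "z": 0, "rx": 0, "ry": 0, "rz": 0, "fingers": -1}
    - {"x": 24, "y": -90, "z": 0, "rx": 0, "ry": 0, "rz": 0, "fingers": -1}
    - {"x": 37, "y": -135, "z": 0, "rx": 0, "ry": 0, "rz": 0, "fingers": -1}
    - {"x": 49, "y": -180, "z": 0, "rx": 0, "ry": 0, "rz": 0, "fingers": -1}
    - {"x": 56, "y": -206, "z": 0, "rx": 0, "ry": 0, "rz": 0, "fingers": -1}
    - {"x": 61, "y": -224, "z": 0, "rx": 0, "ry": 0, "rz": 0, "fingers": -1}
    - {"x": 61, "y": -224, "z": 0, "rx": 0, "ry": 0, "rz": 0, "fingers": -1}
    - {"x": 61, "y": -224, "z": 0, "rx": 0, "ry": 0, "rz": 0, "fingers": -1}

```text
time_s: 1.55
tool_pos: [0.4267, 0.0607, 0.2308]
tool_rot: [179.9, 0.0, 90.0]
force: [0.3, -0.7, 0.1]
grip_width: 0.087
grasp_force: 0.0
```

```bash
python3 w.py 8 w2
```

```text
F [-0.153  0.123 -0.088 -0.011  0.005 -0.021] sd [0.44 0.59 0.72 0.04 0.03 0.02] pos [0.4262 0.0609 0.2304] [-179.98    0.     89.99] w 0.0874 g 0.0 t 1.95
```

View pics/w2.png

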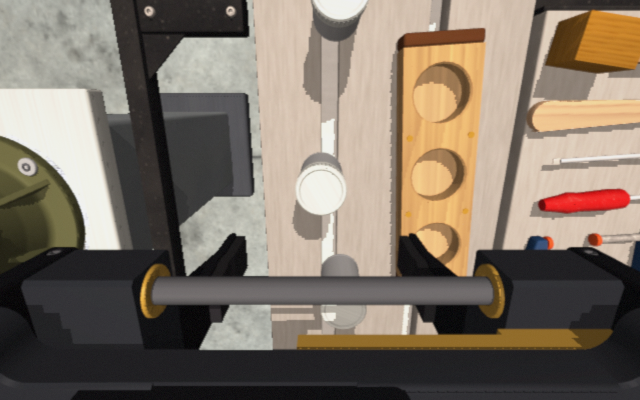

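The lid of the middle tin is at (322,190), with rims at (441,92) and (438,173) and the far tin's lid partly out of frame at (340,3).

```bash
python3 - <<'E'
from h import *
import pickle
a=pickle.load(open("w1.pkl","rb"));b=pickle.load(open("w2.pkl","rb"))
print(np.round(-np.array(b["R"]).T@np.array(b["t"]),4))
def show(n,z,p,q):
    if p and q: print(n,"tri",np.round(tri([(a,*p),(b,*q)]),4))
    print(n,[np.round(at_z(c,*r,z)[:2],4) for c,r in ((a,p),(b,q)) if r])
show("lid1",.088,(85,126),(322,190)); show("w+y",.033,(231,30),(441,92)); show("wmid",.033,(244,118),(438,173)); show("w-y",.033,(255,196),None)
for X in ([.426,.061,.088],[.4503,-.0784,.086],[.4417,.2355,.088],[.426,.061,.05]): print(proj(b,X))
E
```

```text
[0.4256 0.1411 0.3848]
lid1 tri [0.4253 0.0599 0.0854]
lid1 [array([0.4275, 0.0607]), array([0.4251, 0.0599])]
w+y tri [0.5547 0.1538 0.0268]
w+y [array([0.5563, 0.1524]), array([0.5525, 0.1538])]
wmid tri [0.5614 0.0648 0.0269]
wmid [array([0.5631, 0.0658]), array([0.5589, 0.0653])]
w-y [array([ 0.5696, -0.0235])]
[322.9273772  188.95922393]
[344.35929517 307.97133152]
[342.16067168 -15.27649114]
[322.89094195 180.01240082]
```

>>> drive_tool:
  force: 27
  moves:
    - {"x": -1, "y": 0, "z": 40, "rx": 0, "ry": 0, "rz": 0, "fingers": -1}
    - {"x": -1, "y": 0, "z": 80, "rx": 0, "ry": 0, "rz": 0, "fingers": -1}
    - {"x": -1, "y": 0, "z": 120, "rx": 0, "ry": 0, "rz": 0, "fingers": -1}
    - {"x": -1, "y": 0, "z": 150, "rx": 0, "ry": 0, "rz": 0, "fingers": -1}
    - {"x": -1, "y": 0, "z": 175, "rx": 0, "ry": 0, "rz": 0, "fingers": -1}
    - {"x": -1, "y": 0, "z": 192, "rx": 0, "ry": 0, "rz": 0, "fingers": -1}
    - {"x": -1, "y": 0, "z": 192, "rx": 0, "ry": 0, "rz": 0, "fingers": -1}
    - {"x": -1, "y": 0, "z": 192, "rx": 0, "ry": 0, "rz": 0, "fingers": 1}
    - {"x": -1, "y": 0, "z": 192, "rx": 0, "ry": 0, "rz": 0, "fingers": 1}
    - {"x": -1, "y": 0, "z": 192, "rx": 0, "ry": 0, "rz": 0, "fingers": 1}
    - {"x": -1, "y": 0, "z": 192, "rx": 0, "ry": 0, "rz": 0, "fingers": 1}
    - {"x": -1, "y": 0, "z": 192, "rx": 0, "ry": 0, "rz": 0, "fingers": 1}

```text
time_s: 3.45
tool_pos: [0.4256, 0.06, 0.0388]
tool_rot: [-179.9, 0.0, 90.0]
force: [-2.2, 0.2, 3.9]
grip_width: 0.0516
grasp_force: 27.0
```

>>> drive_tool:
  moves:
    - {"x": 0, "y": 0, "z": -8, "rx": 0, "ry": 0, "rz": 0, "fingers": 1}
    - {"x": 0, "y": 0, "z": -25, "rx": 0, "ry": 0, "rz": 0, "fingers": 1}
    - {"x": 0, "y": 0, "z": -45, "rx": 0, "ry": 0, "rz": 0, "fingers": 1}
    - {"x": 0, "y": 0, "z": -60, "rx": 0, "ry": 0, "rz": 0, "fingers": 1}
    - {"x": 0, "y": 0, "z": -60, "rx": 0, "ry": 0, "rz": 0, "fingers": 1}
    - {"x": 0, "y": 0, "z": -60, "rx": 0, "ry": 0, "rz": 0, "fingers": 1}

```text
time_s: 4.2
tool_pos: [0.4254, 0.0598, 0.0979]
tool_rot: [-179.9, 0.0, 90.0]
force: [0.1, 0.8, -5.2]
grip_width: 0.0512
grasp_force: 27.0
```

```bash
python3 w.py 10 w3
```

```text
F [ 0.152 -0.049 -5.038 -0.014 -0.023  0.013] sd [0.48 0.45 0.34 0.03 0.03 0.02] pos [0.426  0.06   0.0985] [-179.99    0.     90.  ] w 0.0516 g 27.0 t 4.7
```

About 0.52 kg. I'll set it back down gently and heft the next one.

>>> drive_tool:
  moves:
    - {"x": 0, "y": 0, "z": 20, "rx": 0, "ry": 0, "rz": 0, "fingers": 1}
    - {"x": 0, "y": 0, "z": 40, "rx": 0, "ry": 0, "rz": 0, "fingers": 1}
    - {"x": 0, "y": 0, "z": 52, "rx": 0, "ry": 0, "rz": 0, "fingers": 1}
    - {"x": 0, "y": 0, "z": 57, "rx": 0, "ry": 0, "rz": 0, "fingers": 1}
    - {"x": 0, "y": 0, "z": 60, "rx": 0, "ry": 0, "rz": 0, "fingers": 1}
    - {"x": 0, "y": 0, "z": 60, "rx": 0, "ry": 0, "rz": 0, "fingers": 1}
    - {"x": 0, "y": 0, "z": 60, "rx": 0, "ry": 0, "rz": 0, "fingers": 1}

```text
time_s: 5.58
tool_pos: [0.4265, 0.06, 0.039]
tool_rot: [179.9, -0.0, 90.0]
force: [0.2, -0.0, -5.0]
grip_width: 0.0515
grasp_force: 27.0
```

>>> drive_tool:
  moves:
    - {"x": 0, "y": 0, "z": 0.7, "rx": 0, "ry": 0, "rz": 0, "fingers": 1}
    - {"x": 0, "y": 0, "z": 1.3, "rx": 0, "ry": 0, "rz": 0, "fingers": 1}
    - {"x": 0, "y": 0, "z": 1.3, "rx": 0, "ry": 0, "rz": 0, "fingers": 1}

```text
time_s: 5.95
tool_pos: [0.4265, 0.06, 0.0387]
tool_rot: [180.0, 0.0, 90.0]
force: [-3.7, -0.4, 9.1]
grip_width: 0.0516
grasp_force: 27.0
```

>>> drive_tool:
  moves:
    - {"x": 0, "y": 0, "z": 0, "rx": 0, "ry": 0, "rz": 0, "fingers": -1}
    - {"x": 0, "y": 0, "z": 0, "rx": 0, "ry": 0, "rz": 0, "fingers": -1}
    - {"x": 0, "y": 0, "z": 0, "rx": 0, "ry": 0, "rz": 0, "fingers": -1}
    - {"x": 0, "y": 0, "z": -15, "rx": 0, "ry": 0, "rz": 0, "fingers": -1}
    - {"x": 0, "y": 0, "z": -45, "rx": 0, "ry": 0, "rz": 0, "fingers": -1}
    - {"x": 0, "y": 0, "z": -85, "rx": 0, "ry": 0, "rz": 0, "fingers": -1}
    - {"x": 0, "y": 0, "z": -100, "rx": 0, "ry": 0, "rz": 0, "fingers": -1}
    - {"x": -40, "y": 8, "z": -100, "rx": 0, "ry": 0, "rz": 0, "fingers": -1}
    - {"x": -90, "y": 16, "z": -100, "rx": 0, "ry": 0, "rz": 0, "fingers": -1}
    - {"x": -125, "y": 22, "z": -100, "rx": 0, "ry": 0, "rz": 0, "fingers": -1}
    - {"x": -139, "y": 24, "z": -100, "rx": 0, "ry": 0, "rz": 0, "fingers": -1}
    - {"x": -139, "y": 24, "z": -100, "rx": 0, "ry": 0, "rz": 0, "fingers": -1}
    - {"x": -139, "y": 24, "z": -60, "rx": 0, "ry": 0, "rz": 0, "fingers": -1}
    - {"x": -139, "y": 24, "z": -20, "rx": 0, "ry": 0, "rz": 0, "fingers": -1}
    - {"x": -139, "y": 24, "z": -1, "rx": 0, "ry": 0, "rz": 0, "fingers": -1}
    - {"x": -139, "y": 24, "z": -1, "rx": 0, "ry": 0, "rz": 0, "fingers": -1}
    - {"x": -139, "y": 24, "z": -1, "rx": 0, "ry": 0, "rz": 0, "fingers": 1}
    - {"x": -139, "y": 24, "z": -1, "rx": 0, "ry": 0, "rz": 0, "fingers": 1}
    - {"x": -139, "y": 24, "z": -1, "rx": 0, "ry": 0, "rz": 0, "fingers": 1}
    - {"x": -139, "y": 24, "z": -1, "rx": 0, "ry": 0, "rz": 0, "fingers": 1}

```text
time_s: 8.45
tool_pos: [0.4503, -0.0791, 0.0387]
tool_rot: [179.9, 0.0, 90.0]
force: [0.3, 0.7, -0.6]
grip_width: 0.0547
grasp_force: 0.0
```

>>> drive_tool:
  moves:
    - {"x": 0, "y": 0, "z": 0, "rx": 0, "ry": 0, "rz": 0, "fingers": 1}
    - {"x": 0, "y": 0, "z": 0, "rx": 0, "ry": 0, "rz": 0, "fingers": 1}
    - {"x": 0, "y": 0, "z": 0, "rx": 0, "ry": 0, "rz": 0, "fingers": 1}
    - {"x": 0, "y": 0, "z": -8, "rx": 0, "ry": 0, "rz": 0, "fingers": 1}
    - {"x": 0, "y": 0, "z": -25, "rx": 0, "ry": 0, "rz": 0, "fingers": 1}
    - {"x": 0, "y": 0, "z": -55, "rx": 0, "ry": 0, "rz": 0, "fingers": 1}
    - {"x": 0, "y": 0, "z": -80, "rx": 0, "ry": 0, "rz": 0, "fingers": 1}
    - {"x": 0, "y": 0, "z": -80, "rx": 0, "ry": 0, "rz": 0, "fingers": 1}
    - {"x": 0, "y": 0, "z": -80, "rx": 0, "ry": 0, "rz": 0, "fingers": 1}

```text
time_s: 9.57
tool_pos: [0.4492, -0.0789, 0.1172]
tool_rot: [-179.9, -0.0, 90.0]
force: [-0.7, -0.9, -0.9]
grip_width: 0.0516
grasp_force: 27.0
```

```bash
python3 w.py 10 w4
```

```text
F [-0.01   0.257 -1.304  0.002  0.03   0.014] sd [0.4  0.46 0.43 0.03 0.03 0.03] pos [ 0.45   -0.079   0.1181] [-179.99    0.     90.  ] w 0.0516 g 27.0 t 10.07
```

View pics/w4.png

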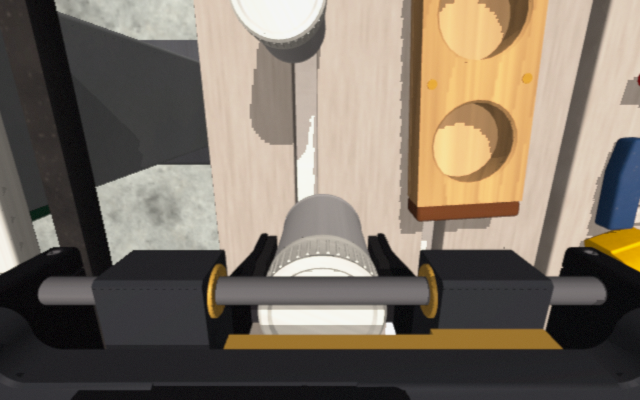

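The held tin is upright, with its underside at about (323,234) and lid centre column 328. The -y well's rim centre is at (474,141) and the middle one at about (484,15).

```bash
python3 - <<'E'
from h import *
import pickle
c=pickle.load(open("w4.pkl","rb"))
print(at_z(c,474,141,.033),at_z(c,484,15,.033))
for p in ((432,141),(517,141),(474,99),(474,182)): print(np.round(at_z(c,*p,.033),4))
print("under",[np.round(at_z(c,*p,.079),4) for p in ((323,234),(285,234),(362,234),(323,195))], "lid", [np.round(at_z(c,*p,.167),4) for p in((270,310),(387,310))])
print(np.round(proj(c,[.45,-.079,.079]),1),np.round(proj(c,[.45,-.079+.026,.079]),1))
# rim refine: dark/light shading; try hough
g=cv2.cvtColor(c["image"],cv2.COLOR_RGB2GRAY)
print(cv2.HoughCircles(g[70:215,410:540],cv2.HOUGH_GRADIENT,1,30,param1=80,param2=15,minRadius=38,maxRadius=50))
E
```

```text
[ 0.56469266 -0.02545693  0.033     ] [0.55930942 0.05954084 0.033     ]
[ 0.5327 -0.0255  0.033 ]
[ 0.5974 -0.0254  0.033 ]
[0.5603 0.005  0.033 ]
[ 0.5693 -0.0576  0.033 ]
under [array([ 0.4496, -0.0825,  0.079 ]), array([ 0.424 , -0.0825,  0.079 ]), array([ 0.4759, -0.0824,  0.079 ]), array([ 0.4496, -0.0551,  0.079 ])] lid [array([ 0.4284, -0.0773,  0.167 ]), array([ 0.475 , -0.0772,  0.167 ])]
[323.6 229.2] [323.7 192. ]
[[[64.5 72.5 40.2]]]
```

>>> drive_tool:
  moves:
    - {"x": 10, "y": 22, "z": 0, "rx": 0, "ry": 0, "rz": 0, "fingers": 1}
    - {"x": 24, "y": 52, "z": 0, "rx": 0, "ry": 0, "rz": 0, "fingers": 1}
    - {"x": 40, "y": 86, "z": 0, "rx": 0, "ry": 0, "rz": 0, "fingers": 1}
    - {"x": 50, "y": 107, "z": 0, "rx": 0, "ry": 0, "rz": 0, "fingers": 1}
    - {"x": 54, "y": 115.5, "z": 0, "rx": 0, "ry": 0, "rz": 0, "fingers": 1}
    - {"x": 54, "y": 115.5, "z": 10, "rx": 0, "ry": 0, "rz": 0, "fingers": 1}
    - {"x": 54, "y": 115.5, "z": 30, "rx": 0, "ry": 0, "rz": 0, "fingers": 1}
    - {"x": 54, "y": 115.5, "z": 40, "rx": 0, "ry": 0, "rz": 0, "fingers": 1}
    - {"x": 54, "y": 115.5, "z": 44, "rx": 0, "ry": 0, "rz": 0, "fingers": 1}
    - {"x": 54, "y": 115.5, "z": 48, "rx": 0, "ry": 0, "rz": 0, "fingers": 1}
    - {"x": 54, "y": 115.5, "z": 52, "rx": 0, "ry": 0, "rz": 0, "fingers": 1}
    - {"x": 54, "y": 115.5, "z": 55, "rx": 0, "ry": 0, "rz": 0, "fingers": 1}
    - {"x": 54, "y": 115.5, "z": 55, "rx": 0, "ry": 0, "rz": 0, "fingers": 1}

```text
time_s: 11.7
tool_pos: [0.5654, -0.025, 0.0631]
tool_rot: [-180.0, 0.0, 90.0]
force: [0.3, -0.3, -0.9]
grip_width: 0.0517
grasp_force: 27.0
```

No contact with the underside about 9 mm inside the bore, so I'll continue to the floor.

>>> drive_tool:
  moves:
    - {"x": 0, "y": 0, "z": 5, "rx": 0, "ry": 0, "rz": 0, "fingers": 1}
    - {"x": 0, "y": 0, "z": 10, "rx": 0, "ry": 0, "rz": 0, "fingers": 1}
    - {"x": 0, "y": 0, "z": 13, "rx": 0, "ry": 0, "rz": 0, "fingers": 1}
    - {"x": 0, "y": 0, "z": 15, "rx": 0, "ry": 0, "rz": 0, "fingers": 1}
    - {"x": 0, "y": 0, "z": 16, "rx": 0, "ry": 0, "rz": 0, "fingers": 1}
    - {"x": 0, "y": 0, "z": 16, "rx": 0, "ry": 0, "rz": 0, "fingers": 1}

```text
time_s: 12.45
tool_pos: [0.5656, -0.025, 0.0477]
tool_rot: [180.0, 0.0, 90.0]
force: [-2.3, 0.3, 2.5]
grip_width: 0.0517
grasp_force: 27.0
```

It touched at exactly the floor height. Releasing, then on to the third tin.

>>> drive_tool:
  moves:
    - {"x": 0, "y": 0, "z": 0, "rx": 0, "ry": 0, "rz": 0, "fingers": -1}
    - {"x": 0, "y": 0, "z": 0, "rx": 0, "ry": 0, "rz": 0, "fingers": -1}
    - {"x": 0, "y": 0, "z": 0, "rx": 0, "ry": 0, "rz": 0, "fingers": -1}
    - {"x": 0, "y": 0, "z": -15, "rx": 0, "ry": 0, "rz": 0, "fingers": -1}
    - {"x": 0, "y": 0, "z": -45, "rx": 0, "ry": 0, "rz": 0, "fingers": -1}
    - {"x": 0, "y": 0, "z": -85, "rx": 0, "ry": 0, "rz": 0, "fingers": -1}
    - {"x": 0, "y": 0, "z": -110, "rx": 0, "ry": 0, "rz": 0, "fingers": -1}
    - {"x": 30, "y": -15, "z": -110, "rx": 0, "ry": 0, "rz": 0, "fingers": -1}
    - {"x": 75, "y": -36, "z": -110, "rx": 0, "ry": 0, "rz": 0, "fingers": -1}
    - {"x": 120, "y": -58, "z": -110, "rx": 0, "ry": 0, "rz": 0, "fingers": -1}
    - {"x": 165, "y": -79, "z": -110, "rx": 0, "ry": 0, "rz": 0, "fingers": -1}
    - {"x": 210, "y": -101, "z": -110, "rx": 0, "ry": 0, "rz": 0, "fingers": -1}
    - {"x": 245, "y": -117, "z": -110, "rx": 0, "ry": 0, "rz": 0, "fingers": -1}
    - {"x": 259, "y": -123.5, "z": -110, "rx": 0, "ry": 0, "rz": 0, "fingers": -1}
    - {"x": 259, "y": -123.5, "z": -110, "rx": 0, "ry": 0, "rz": 0, "fingers": -1}

```text
time_s: 14.32
tool_pos: [0.4422, 0.2341, 0.1578]
tool_rot: [179.9, 0.0, 90.1]
force: [0.2, -1.1, -0.0]
grip_width: 0.0871
grasp_force: 0.0
```

```bash
python3 - <<'E'
from h import *
c=vision.read_camera("side"); cv2.imwrite("pics/s2.png",cv2.resize(c["image"][110:300,200:400,::-1],None,fx=3,fy=3,interpolation=cv2.INTER_CUBIC))
E
```

```text
(no output)
```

View pics/s2.png

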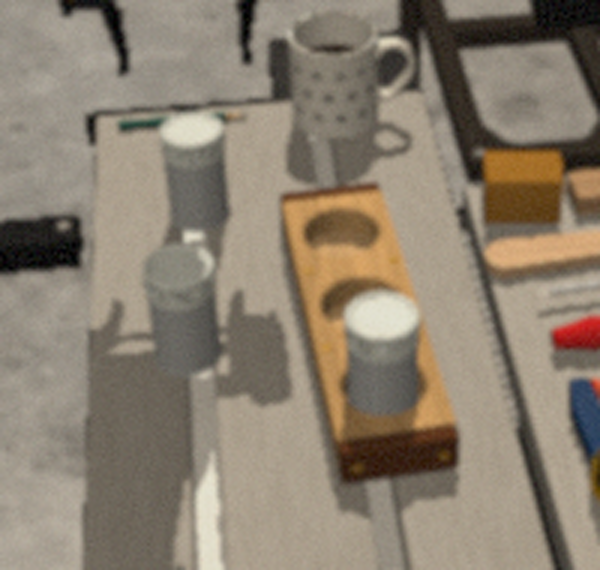

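The light tin stands upright in the -y well (382,350). The open fingers hang on either side of the last tin, whose lid is at (193,135), and clear of the mug.

>>> drive_tool:
  moves:
    - {"x": 0, "y": 0, "z": 40, "rx": 0, "ry": 0, "rz": 0, "fingers": -1}
    - {"x": 0, "y": 0, "z": 80, "rx": 0, "ry": 0, "rz": 0, "fingers": -1}
    - {"x": 0, "y": 0, "z": 108, "rx": 0, "ry": 0, "rz": 0, "fingers": -1}
    - {"x": 0, "y": 0, "z": 119, "rx": 0, "ry": 0, "rz": 0, "fingers": -1}
    - {"x": 0, "y": 0, "z": 119, "rx": 0, "ry": 0, "rz": 0, "fingers": 1}
    - {"x": 0, "y": 0, "z": 119, "rx": 0, "ry": 0, "rz": 0, "fingers": 1}
    - {"x": 0, "y": 0, "z": 119, "rx": 0, "ry": 0, "rz": 0, "fingers": 1}
    - {"x": 0, "y": 0, "z": 119, "rx": 0, "ry": 0, "rz": 0, "fingers": 1}
    - {"x": 0, "y": 0, "z": 119, "rx": 0, "ry": 0, "rz": 0, "fingers": 1}
    - {"x": 0, "y": 0, "z": 119, "rx": 0, "ry": 0, "rz": 0, "fingers": 1}
    - {"x": 0, "y": 0, "z": 119, "rx": 0, "ry": 0, "rz": 0, "fingers": 1}
    - {"x": 0, "y": 0, "z": 111, "rx": 0, "ry": 0, "rz": 0, "fingers": 1}
    - {"x": 0, "y": 0, "z": 95, "rx": 0, "ry": 0, "rz": 0, "fingers": 1}
    - {"x": 0, "y": 0, "z": 65, "rx": 0, "ry": 0, "rz": 0, "fingers": 1}
    - {"x": 0, "y": 0, "z": 39, "rx": 0, "ry": 0, "rz": 0, "fingers": 1}
    - {"x": 0, "y": 0, "z": 39, "rx": 0, "ry": 0, "rz": 0, "fingers": 1}
    - {"x": 0, "y": 0, "z": 39, "rx": 0, "ry": 0, "rz": 0, "fingers": 1}

```text
time_s: 16.5
tool_pos: [0.4415, 0.2336, 0.1176]
tool_rot: [-180.0, 0.0, 90.0]
force: [0.4, -0.9, -2.6]
grip_width: 0.052
grasp_force: 27.0
```

```bash
python3 w.py 10 w5; python3 - <<'E'
from h import *
import pickle
c=pickle.load(open("w4.pkl","rb"));d=pickle.load(open("w5.pkl","rb"))
# shift of held-tin image between grasps (region of tin body below lid)
a=cv2.cvtColor(c["image"],6)[190:270,262:385]; b=cv2.cvtColor(d["image"],6)[190:270,262:385]
for im in (a,b): print([int(v) for v in im[:,61][::4]])
E
```

```text
F [-0.376  0.212 -2.574 -0.011  0.007 -0.005] sd [0.45 0.32 0.39 0.04 0.05 0.03] pos [0.4419 0.2339 0.118 ] [-1.7998e+02  1.0000e-02  9.0000e+01] w 0.0514 g 27.0 t 17.0
[201, 164, 149, 147, 148, 148, 147, 148, 146, 146, 148, 156, 180, 178, 173, 166, 139, 244, 243, 242]
[182, 152, 148, 148, 147, 146, 145, 145, 145, 143, 147, 183, 167, 166, 168, 172, 243, 244, 243, 205]
```

About 0.28 kg, so the middle tin is the heaviest. This one goes into the +y well, moving in y first to stay clear of the mug.

>>> drive_tool:
  moves:
    - {"x": -25, "y": 0, "z": -10, "rx": 0, "ry": 0, "rz": 0, "fingers": 1}
    - {"x": -60, "y": 5, "z": -10, "rx": 0, "ry": 0, "rz": 0, "fingers": 1}
    - {"x": -77, "y": 30, "z": -10, "rx": 0, "ry": 0, "rz": 0, "fingers": 1}
    - {"x": -80.5, "y": 65, "z": -10, "rx": 0, "ry": 0, "rz": 0, "fingers": 1}
    - {"x": -80.5, "y": 97, "z": -10, "rx": 0, "ry": 0, "rz": 0, "fingers": 1}
    - {"x": -80.5, "y": 112.5, "z": -5, "rx": 0, "ry": 0, "rz": 0, "fingers": 1}
    - {"x": -80.5, "y": 112.5, "z": 10, "rx": 0, "ry": 0, "rz": 0, "fingers": 1}
    - {"x": -80.5, "y": 112.5, "z": 30, "rx": 0, "ry": 0, "rz": 0, "fingers": 1}
    - {"x": -80.5, "y": 112.5, "z": 40, "rx": 0, "ry": 0, "rz": 0, "fingers": 1}
    - {"x": -80.5, "y": 112.5, "z": 44, "rx": 0, "ry": 0, "rz": 0, "fingers": 1}
    - {"x": -80.5, "y": 112.5, "z": 48, "rx": 0, "ry": 0, "rz": 0, "fingers": 1}
    - {"x": -80.5, "y": 112.5, "z": 52, "rx": 0, "ry": 0, "rz": 0, "fingers": 1}
    - {"x": -80.5, "y": 112.5, "z": 55, "rx": 0, "ry": 0, "rz": 0, "fingers": 1}
    - {"x": -80.5, "y": 112.5, "z": 55, "rx": 0, "ry": 0, "rz": 0, "fingers": 1}

```text
time_s: 18.75
tool_pos: [0.5544, 0.1534, 0.0632]
tool_rot: [-180.0, 0.0, 90.0]
force: [-0.7, -0.2, -3.9]
grip_width: 0.0514
grasp_force: 27.0
```

>>> drive_tool:
  moves:
    - {"x": 0, "y": 0, "z": 5, "rx": 0, "ry": 0, "rz": 0, "fingers": 1}
    - {"x": 0, "y": 0, "z": 10, "rx": 0, "ry": 0, "rz": 0, "fingers": 1}
    - {"x": 0, "y": 0, "z": 13, "rx": 0, "ry": 0, "rz": 0, "fingers": 1}
    - {"x": 0, "y": 0, "z": 15, "rx": 0, "ry": 0, "rz": 0, "fingers": 1}
    - {"x": 0, "y": 0, "z": 16, "rx": 0, "ry": 0, "rz": 0, "fingers": 1}
    - {"x": 0, "y": 0, "z": 16, "rx": 0, "ry": 0, "rz": 0, "fingers": 1}
    - {"x": 0, "y": 0, "z": 16, "rx": 0, "ry": 0, "rz": 0, "fingers": 1}

```text
time_s: 19.62
tool_pos: [0.5544, 0.1535, 0.0479]
tool_rot: [-180.0, 0.0, 90.0]
force: [-4.3, -1.9, 5.9]
grip_width: 0.0515
grasp_force: 27.0
```

On the floor of the well. Release and return to the heaviest tin.

>>> drive_tool:
  moves:
    - {"x": 0, "y": 0, "z": 0, "rx": 0, "ry": 0, "rz": 0, "fingers": -1}
    - {"x": 0, "y": 0, "z": 0, "rx": 0, "ry": 0, "rz": 0, "fingers": -1}
    - {"x": 0, "y": 0, "z": 0, "rx": 0, "ry": 0, "rz": 0, "fingers": -1}
    - {"x": 0, "y": 0, "z": -15, "rx": 0, "ry": 0, "rz": 0, "fingers": -1}
    - {"x": 0, "y": 0, "z": -45, "rx": 0, "ry": 0, "rz": 0, "fingers": -1}
    - {"x": 0, "y": 0, "z": -85, "rx": 0, "ry": 0, "rz": 0, "fingers": -1}
    - {"x": 0, "y": 0, "z": -110, "rx": 0, "ry": 0, "rz": 0, "fingers": -1}
    - {"x": -25, "y": -34, "z": -110, "rx": 0, "ry": 0, "rz": 0, "fingers": -1}
    - {"x": -55, "y": -75, "z": -110, "rx": 0, "ry": 0, "rz": 0, "fingers": -1}
    - {"x": -82, "y": -112, "z": -110, "rx": 0, "ry": 0, "rz": 0, "fingers": -1}
    - {"x": -93.5, "y": -128.5, "z": -110, "rx": 0, "ry": 0, "rz": 0, "fingers": -1}
    - {"x": -93.5, "y": -128.5, "z": -110, "rx": 0, "ry": 0, "rz": 0, "fingers": -1}
    - {"x": -93.5, "y": -128.5, "z": -70, "rx": 0, "ry": 0, "rz": 0, "fingers": -1}
    - {"x": -93.5, "y": -128.5, "z": -30, "rx": 0, "ry": 0, "rz": 0, "fingers": -1}
    - {"x": -93.5, "y": -128.5, "z": -3, "rx": 0, "ry": 0, "rz": 0, "fingers": -1}
    - {"x": -93.5, "y": -128.5, "z": 9, "rx": 0, "ry": 0, "rz": 0, "fingers": -1}
    - {"x": -93.5, "y": -128.5, "z": 9, "rx": 0, "ry": 0, "rz": 0, "fingers": -1}

```text
time_s: 21.75
tool_pos: [0.4264, 0.0604, 0.0382]
tool_rot: [-180.0, -0.0, 90.0]
force: [-0.2, -0.1, 0.5]
grip_width: 0.0872
grasp_force: 0.0
```

>>> drive_tool:
  force: 30
  moves:
    - {"x": 0, "y": 0, "z": 0, "rx": 0, "ry": 0, "rz": 0, "fingers": 1}
    - {"x": 0, "y": 0, "z": 0, "rx": 0, "ry": 0, "rz": 0, "fingers": 1}
    - {"x": 0, "y": 0, "z": 0, "rx": 0, "ry": 0, "rz": 0, "fingers": 1}
    - {"x": 0, "y": 0, "z": 0, "rx": 0, "ry": 0, "rz": 0, "fingers": 1}
    - {"x": 0, "y": 0, "z": 0, "rx": 0, "ry": 0, "rz": 0, "fingers": 1}
    - {"x": 0, "y": 0, "z": 0, "rx": 0, "ry": 0, "rz": 0, "fingers": 1}
    - {"x": 0, "y": 0, "z": 0, "rx": 0, "ry": 0, "rz": 0, "fingers": 1}
    - {"x": 0, "y": 0, "z": -8, "rx": 0, "ry": 0, "rz": 0, "fingers": 1}
    - {"x": 0, "y": 0, "z": -25, "rx": 0, "ry": 0, "rz": 0, "fingers": 1}
    - {"x": 0, "y": 0, "z": -60, "rx": 0, "ry": 0, "rz": 0, "fingers": 1}
    - {"x": 0, "y": 0, "z": -100, "rx": 0, "ry": 0, "rz": 0, "fingers": 1}
    - {"x": 0, "y": 0, "z": -140, "rx": 0, "ry": 0, "rz": 0, "fingers": 1}
    - {"x": 0, "y": 0, "z": -175, "rx": 0, "ry": 0, "rz": 0, "fingers": 1}
    - {"x": 0, "y": 0, "z": -193, "rx": 0, "ry": 0, "rz": 0, "fingers": 1}
    - {"x": 0, "y": 0, "z": -201, "rx": 0, "ry": 0, "rz": 0, "fingers": 1}
    - {"x": 0, "y": 0, "z": -201, "rx": 0, "ry": 0, "rz": 0, "fingers": 1}
    - {"x": 0, "y": 0, "z": -201, "rx": 0, "ry": 0, "rz": 0, "fingers": 1}
    - {"x": 0, "y": 0, "z": -201, "rx": 0, "ry": 0, "rz": 0, "fingers": 1}

```text
time_s: 24.0
tool_pos: [0.4254, 0.0599, 0.2382]
tool_rot: [-179.9, 0.0, 90.0]
force: [-1.3, -0.5, -4.4]
grip_width: 0.0515
grasp_force: 30.0
```

```bash
python3 w.py 6 w6; python3 - <<'E'
from h import *
c=vision.read_camera("side"); cv2.imwrite("pics/s3.png",cv2.resize(c["image"][70:300,190:400,::-1],None,fx=2.6,fy=2.6,interpolation=cv2.INTER_CUBIC))
E
```

```text
F [ 0.075  0.025 -4.723  0.015  0.008  0.006] sd [0.45 0.44 0.65 0.01 0.03 0.04] pos [0.426  0.0599 0.2391] [-179.99    0.     90.  ] w 0.0516 g 30.0 t 24.3
```

View pics/s3.png

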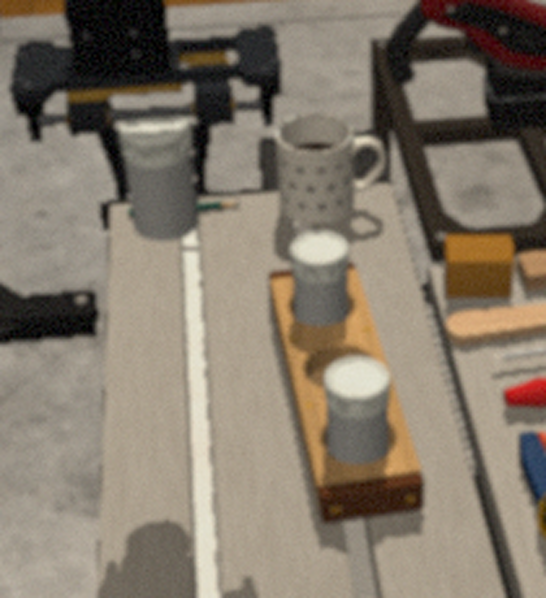

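The light tins stand upright in the end wells at (320,275) and (358,410), and the heaviest is held upright at (160,180). Its underside is about 20 cm up, and the mug and pencil haven't moved.

```bash
python3 -c "
from cell import workorder
print(workorder.sign_off())"
```

```text
the job is handed in; nothing more can be done
None
```

The job is handed in: the two lighter tins (about 0.14 and 0.28 kg) stand upright in the two end wells of the caddy, and the arm holds the heaviest (about 0.5 kg) upright and still with its underside about 20 cm above the table, at 30 N grip, after about 24 s.

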